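# Shim the work plate of the engraving jig and hold the wedge

## Task

Take the wooden wedge by its grip block, lay it flat on the jig's board and push its thin end straight in under the middle of the hinged plate's free edge, between the two rubber seats, until the plate has only just lifted off them: a gap of two to three millimetres, and never pried much higher. Finish while holding: keep the wedge in the gripper, in place under the plate, so that the gap stays while someone locks the plate. Only the wedge may carry the plate, so do not touch the plate with the gripper, and leave the two offcuts where they lie.

Things in the scene. Friction and masses are not known exactly. Their poses are not given: they have to be found in the camera images.
- board: jig's plywood board, fixed, 370 (x) x 200 (y) x 18 mm. Origin under its centre, on the table, z up; +x: the way the wedge goes in. From x = -185 to -10 mm its top, 18 mm up, is a bare apron for the wedge to slide on; beyond lies the hinged plate. Two black rubber seats, 25 x 30 mm, 8 mm high, stand on it at x = -5 to +20 mm, centred at y = -75 and +75 mm; between them 120 mm are free
- plate: aluminium work plate 175 (x) x 180 (y) x 8 mm, about 0.85 kg (varies); a wooden workpiece and two clamps on it rise 30 mm above it, from 40 mm behind its free edge on. Origin on the hinge line, level with its underside, at x = 165, y = 0, z = 26 mm of the board; axes as the board's while down. Its free edge (to the board's -x) swings up about the board's y; it falls back by its weight
- plate_edge (a point): middle of the plate's free lower edge: at x = -10, y = 0, z = 26 mm of the board while the plate rests on its seats (8 mm gap above the board's top). It rises as the edge is lifted
- wedge: loose wooden wedge, 0.09 kg, 36 mm wide (y). Grip block 40 (x) x 36 x 45 mm high at its thick end; from x = 20 mm the top slopes from 23 mm down to 3 mm at the tip (x = 120 mm). Origin: underside below the block's centre; z up, +x to the tip. It touches the plate with the tip about 25 mm past the free edge; each 5 mm more lifts the edge 1 mm. Pushing takes 5 to 12 N; friction then holds it
- wedge_tip (a point): middle of the wedge's thin end, at its underside (x = +120 mm of the wedge)
- offcut_flat: bystander: flat offcut of the same wood, 110 x 28 x 12 mm, no slope, lying among the wedge's possible places; origin under its centre, x along its length
- offcut_block: bystander: rectangular offcut of the same wood, 80 x 30 x 40 mm high, no slope; origin under its centre, x along its length
Mind the look-alikes: they are no part of the job. What is shaped like the wedge but green or turquoise is not meant.

How it is judged:
At the end, for the whole second after the job is handed in: The gripper holds the wedge and the wedge (each over 1 N) alone carries the plate, its edge 1 to 5 mm above rest, all still. The wedge lies flat on the board (4 mm, 0.1 rad), tip 18 mm or more inside the edge, within 40 mm of the middle and 0.25 rad of straight. Gripper and arm off the plate (z of plate_edge in the frame of board between 0.027 and 0.031 m and contact force between wedge and plate above 1 N and contact force between the fingers and wedge above 1 N and contact force between each of the arm, the fingers and plate below 0.3 N and contact force between each of offcut_flat, offcut_block and plate below 0.1 N and x of wedge_tip in the frame of board above 0.008 m and y of wedge_tip in the frame of board between -0.04 and 0.04 m and z of each of wedge, wedge_tip in the frame of board below 0.022 m and angle between wedge's own z axis and vertical below 0.1 rad and angle between the x axis of wedge and the x axis of board, either way round below 0.25 rad and linear speed of each of wedge, plate below 0.02 m/s); the arm keeps its last pose, push and grip.
It fails at once if the plate's free edge is pried more than 10 mm above its rest (z of plate_edge in the frame of board above 0.036 m).
It fails at once if the gripper or arm pushes on the plate (contact force between any of the fingers, the arm and plate above 3 N).
It fails at once if one of the two offcuts is moved by more than 30 mm (distance of any of offcut_flat, offcut_block from where it was at the start of the episode above 0.03 m).
It also fails if it takes over 51 s, if anything falls off the work surface, if the arm or the gripper's body presses on something with over 40 N, if the wrist force passes 120 N, or if a joint passes its speed limit or range.

## Robot

A 7-joint arm with a two-finger parallel gripper is mounted at the origin on the work surface. World frame = base frame: x ahead of the robot, y to its left, z up, the work surface at z = 0. Lengths are in m, angles in rad, forces in N, time in s.
With the tool pointing down it reaches from about 0.35 to 0.9 m from the base axis. Payload 7.2 kg.
Tool frame: the origin (TCP) lies at the very end of the fingers, on their centre line; the grasp point (between the pads) lies 19 mm behind it (robot.tcp_to_grasp is the distance from the TCP to the grasp point, in m); z points along the fingers, y is the direction in which the jaws open and shut (so a half turn about z gives the same grasp; the last joint's range is limited). The gripper opens to 85 mm and grips with 20 to 120 N. Pads are 22 mm wide; open, the fingers measure 114 mm over their backs; the gripper's body (76 mm by 85 mm) begins 54 mm behind the grasp point. The pads swing forward as they close: fully open they stand 13 mm farther back than shut.
Start: joints at [1.071, 0.411, -0.013, 1.596, 0.006, 1.134, -0.082], TCP at [0.262, -0.568, 0.231] pointing down, gripper open.
Joint ranges: [-2.95, 2.95], [-0.29, 1.99], [-1.47, 1.44], [0.14, 2.54], [-1.03, 4.17], [0.13, 1.85], [-2.86, 2.86]. Speed limits (rad/s): [2.39, 2.39, 3.01, 3.01, 3.14, 3.14, 3.14].

## Interface

Orientations are given as a 3x3 rotation matrix whose columns are the frame's x, y, z axes.
In Python, from workcell import robot gives the robot as it stands.
- The arm moves only by the shell command python3 -m pendant 'ROWS' [OPENING] [FORCE]. ROWS is a JSON object of lists of equal length, an entry for each row: "translation": the shift along the tool's x, y, z in m, a list of three; "roll": the turn about the tool's z in degrees. A call has 1 to 20 rows; each row shifts and turns the commanded pose from where the row before left it, along the tool's axes as they then stand; what a row does not reach is not made up. A row lasts 1/12 s, in which the tool goes at most 41.7 mm and 7.16 degrees, less where a joint would pass 70% of its speed; a pose out of reach is approached as far as the arm can. A call is refused whole if a number of a shift passes 0.0417 or a number of a turn 7.16, either way. A call with a gripper value outside its range is refused whole. OPENING is the opening, from 0 (shut) to 1 (fully open), set as the call begins (- or left out, the last holds). The fingers move at their own pace and stop on an object; FORCE is the grip in N (left out, the last holds). Time passes only in rows, so rows that do not move let the fingers close. It gives the time, the measured TCP pose, the force and the opening at its end, in the units of the state.
- robot.get_state(): the state, without advancing time (a new reading comes with each control period).
- robot.capture(name): name is "scene" or "top" or "wrist"; returns the picture (480x640x3 uint8, red, green, blue); there is no depth.
- robot.camera_model(name): a dict with "mtx" (3x3 intrinsics, pixels), "R" (3x3) and "t" (3): a world point X has camera coordinates R X + t; the wrist camera has in their place "hand_eye" (4x4, takes a point from camera to tool coordinates, whose origin is the TCP and whose axes are the flange's). Camera axes: x right, y down, z forward; pixel columns grow to the right and rows downward; lengths in m; the calibration is good to about 2 mm. A picture is of the moment at which its call begins: read the wrist's pose just before it. camera_model takes no time and is no camera call.
- robot.finish_job(): hands the job in, once; it reports no verdict.
The state is a dict: "t": time; "q": joint angles; "qd": joint speeds; "tau": joint torques, N m; "ee_pos": TCP position; "orientation": TCP orientation; "contact_force": force on the tool from outside, world axes, zero at the start; "wrist_torque": the same for the moment, N m; "grip_width": finger opening in m.
Only numpy, scipy, OpenCV 4.12 (cv2) and the standard library are available. Lean on these libraries where they do the work, as an engineer would, in place of code of your own. Each camera call takes 0.05 s, during which the arm holds its last target. There are 200 camera calls.

## Working session

There is one attempt and no reset: what is moved stays moved. The work goes in short steps, Python scripts to look and compute and a shell command to move; the robot and the scene stay as the last step left them, time stands still between calls to the robot, and variables do not carry over. Pictures are saved under pics/ and viewed, about 8 in all and at most 12, crops included, and the job is handed in when it is done.

```bash
mkdir -p pics; cat > h.py <<'E'
import numpy as np, cv2
from workcell import robot
def cam(n):
    m=robot.camera_model(n)
    if 'R' in m: return np.array(m['mtx']),np.array(m['R']),np.array(m['t'])
    s=robot.get_state(); T=np.eye(4);T[:3,:3]=s['orientation'];T[:3,3]=s['ee_pos']
    W=np.linalg.inv(T@np.array(m['hand_eye'])); return np.array(m['mtx']),W[:3,:3],W[:3,3]
def ray(c,p,z):
    K,R,t=c; p=np.atleast_2d(np.array(p,float)); d=np.c_[p,np.ones(len(p))]@np.linalg.inv(K).T@R
    o=-R.T@t; return (o+d*((z-o[2])/d[:,2])[:,None])
def proj(c,X):
    K,R,t=c; x=(np.atleast_2d(X)@R.T+t)@K.T; return x[:,:2]/x[:,2:]
def save(n,im): cv2.imwrite('pics/'+n+'.png',im[...,::-1])
E
python3 - <<'E'
from h import *
for n in('top','scene'):
    im=robot.capture(n); np.save(n,im); save(n,im); c=cam(n); print(n,-c[1].T@c[2],c[0][0,0])
s=robot.get_state();print(s['t'],s['ee_pos'],s['orientation'],s['grip_width'])
E
```

```text
top [ 0.43823133 -0.06340637  1.01198857] 513.0644514410957
scene [0.90357879 0.53162965 0.61425395] 448.25081282561746
0.1 [ 0.26137448 -0.56721775  0.23053929] [[ 9.08187496e-01  4.18563065e-01 -6.58174010e-04]
 [ 4.18563579e-01 -9.08186566e-01  1.30063975e-03]
 [-5.33450315e-05 -1.45671243e-03 -9.99998938e-01]] 0.08561745205437893
```

View pics/top.png

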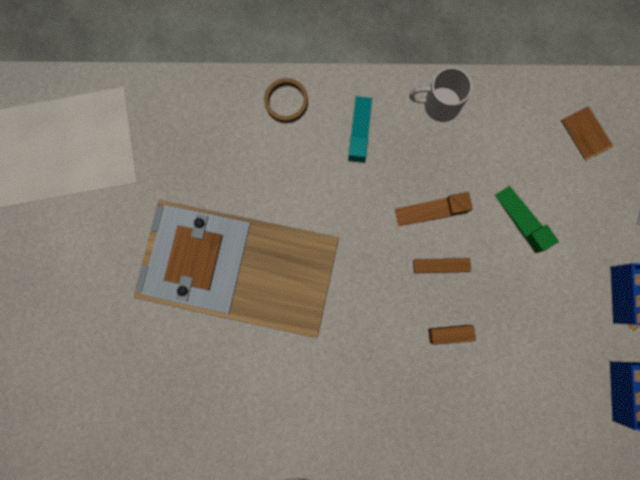

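View pics/scene.png

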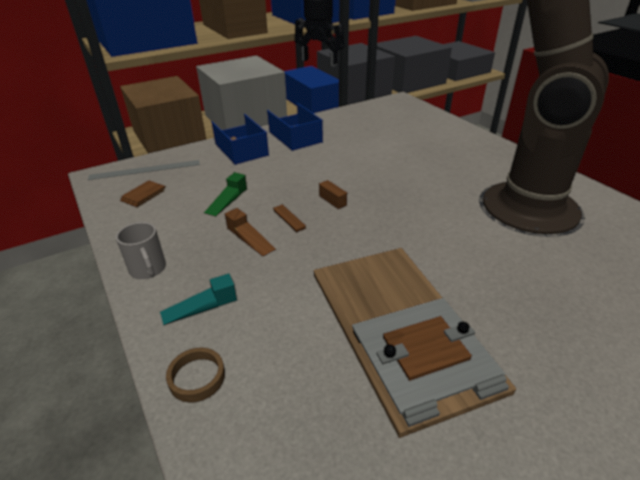

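Top view: the wedge candidates are the brown wedge with a block (433,208; block at 460,203), the flat offcut (442,265), the rectangular offcut (453,334), and the turquoise (361,128) and green (526,218) wedges. Only the brown one at (433,208) has both the slope and the wood colour. I'll confirm it in a crop and measure.

```bash
python3 - <<'E'
from h import *
im=np.load('top.npy'); c=cam('top')
hsv=cv2.cvtColor(im,cv2.COLOR_RGB2HSV)
m=cv2.inRange(hsv,(3,110,40),(18,255,255)); 
for k in cv2.findContours(m,cv2.RETR_EXTERNAL,cv2.CHAIN_APPROX_NONE)[0]:
    if cv2.contourArea(k)>200:
        r=cv2.minAreaRect(k); print(np.round(r[0]),np.round(r[1],1),round(r[2]),'px', 'z0:',ray(c,[r[0]],0.01)[0].round(3), cv2.boxPoints(r).round(0).tolist())
# board: saturated wood, mask and plate
mb=cv2.inRange(hsv,(8,60,60),(25,255,255)); mb[:, :130]=0; mb[:,345:]=0; mb[:195]=0
k=max(cv2.findContours(cv2.morphologyEx(mb,cv2.MORPH_CLOSE,np.ones((5,5))),cv2.RETR_EXTERNAL,cv2.CHAIN_APPROX_NONE)[0],key=cv2.contourArea)
pts=np.array([[162,201],[338,237],[317,336],[135,298]])
P=ray(c,pts,.018);print('board manual',P.round(4).tolist(),[np.linalg.norm(P[i]-P[(i+1)%4]).round(4) for i in range(4)])
r=cv2.minAreaRect(np.vstack([k])); P=ray(c,cv2.boxPoints(r),.018); print(P.round(4).tolist(),[np.linalg.norm(P[i]-P[(i+1)%4]).round(4) for i in range(4)])
a=cv2.resize(im[180:280,385:485],(600,600),interpolation=cv2.INTER_CUBIC)
save('crop1',a)
E
```

```text
[452. 334.] [15.8 44.5] 85 px z0: [ 0.398 -0.283  0.01 ] [[429.0, 329.0], [473.0, 324.0], [475.0, 340.0], [430.0, 344.0]]
[442. 265.] [13.1 55.3] 89 px z0: [ 0.53  -0.264  0.01 ] [[414.0, 259.0], [469.0, 258.0], [469.0, 271.0], [414.0, 272.0]]
[193. 257.] [45.6 56.4] 13 px z0: [0.534 0.224 0.01 ] [[164.0, 279.0], [177.0, 224.0], [221.0, 235.0], [208.0, 290.0]]
[236. 268.] [185.9 100.6] 12 px z0: [0.515 0.137 0.01 ] [[134.0, 297.0], [156.0, 199.0], [337.0, 238.0], [316.0, 336.0]]
[433. 209.] [19.7 75.4] 77 px z0: [ 0.641 -0.249  0.01 ] [[394.0, 207.0], [468.0, 191.0], [472.0, 210.0], [399.0, 227.0]]
[587. 133.] [47.7 30.5] 59 px z0: [ 0.801 -0.552  0.01 ] [[561.0, 120.0], [588.0, 105.0], [612.0, 145.0], [586.0, 161.0]]
[286. 100.] [42. 41.] 90 px z0: [0.862 0.051 0.01 ] [[265.0, 79.0], [306.0, 79.0], [306.0, 121.0], [265.0, 121.0]]
board manual [[0.6449, 0.2907, 0.018], [0.5797, -0.0624, 0.018], [0.388, -0.0265, 0.018], [0.4509, 0.331, 0.018]] [np.float64(0.3591), np.float64(0.195), np.float64(0.363), np.float64(0.1981)]
[[0.4516, 0.3357, 0.018], [0.6537, 0.3058, 0.018], [0.5796, -0.065, 0.018], [0.384, -0.0268, 0.018]] [np.float64(0.2043), np.float64(0.3781), np.float64(0.1993), np.float64(0.3687)]
```

View pics/crop1.png

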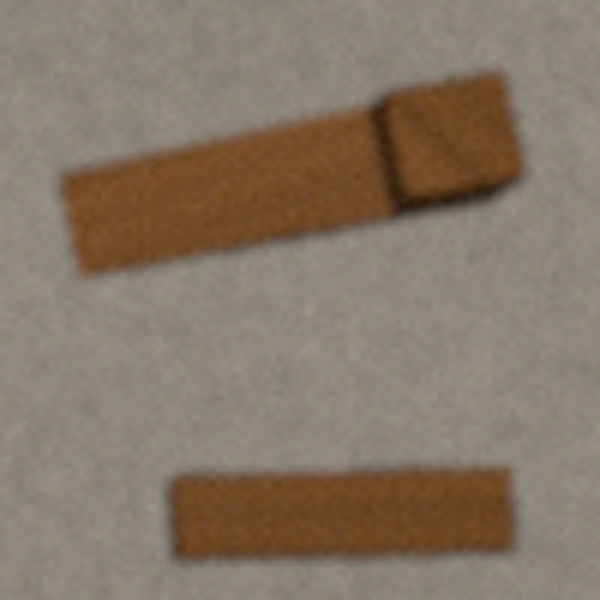

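Crop: the wedge shows a raised dark-edged block with top corners about (388,97),(502,72),(523,168),(408,195), and a thin end with corners (62,178),(80,273). The piece below it is the slopeless flat offcut. The wedge is confirmed.

```bash
python3 - <<'E'
from h import *
c=cam('top'); f=lambda p:np.array(p)/6-.5+np.array([385,180])
B=ray(c,f([(388,97),(502,72),(523,168),(408,195)]),.045); T=ray(c,f([(62,178),(80,273)]),.002)
print([np.linalg.norm(B[i]-B[(i+1)%4]).round(4) for i in range(4)], np.linalg.norm(T[0]-T[1]))
b=B.mean(0);t=T.mean(0);d=t-b;print(b,t,np.hypot(*d[:2]),np.degrees(np.arctan2(d[1],d[0])))
s=robot.get_state();R=np.array(s['orientation']);p=np.array(s['ee_pos']);print(np.degrees(np.arctan2(R[1,0],R[0,0])))
print('shift tool to above block:',R.T@(np.r_[b[:2],.2]-p))
m=robot.camera_model('wrist');print(np.round(m['hand_eye'],3),m['mtx'])
E
```

```text
[np.float64(0.037), np.float64(0.0316), np.float64(0.0373), np.float64(0.0321)] 0.03244251908893989
[ 0.64871002 -0.29366922  0.045     ] [ 0.62443925 -0.17746999  0.002     ] 0.11870691470306018 101.7978639380398
24.74393345433078
shift tool to above block: [ 0.46627237 -0.08626426  0.03064011]
[[-0.001 -0.949 -0.314  0.082]
 [ 1.    -0.001 -0.     0.   ]
 [-0.    -0.314  0.949 -0.143]
 [ 0.     0.     0.     1.   ]] [[428.36033436   0.         322.07191473]
 [  0.         428.36033436 238.45545002]
 [  0.           0.           1.        ]]
```

```bash
python3 -m pendant '{"translation":[[0.039,-0.0072,0],[0.039,-0.0072,0],[0.039,-0.0072,0],[0.039,-0.0072,0],[0.039,-0.0072,0],[0.039,-0.0072,0],[0.039,-0.0072,0],[0.039,-0.0072,0],[0.039,-0.0072,0],[0.039,-0.0072,0],[0.039,-0.0072,0],[0.037,-0.007,0]],"roll":[0,0,0,0,0,0,0,0,0,0,0,0]}' 1
python3 -m pendant '{"translation":[[0,0,0.002],[0,0,0.002],[0,0,0.002],[0,0,0.002],[0,0,0.002],[0,0,0.002],[0,0,0.002],[0,0,0.002],[0,0,0.002],[0,0,0.002],[0,0,0.002],[0,0,0],[0,0,0]],"roll":[-7,-7,-7,-7,-7,-7,-7,-7,-7,-7,-7,0,0]}'
python3 - <<'E'
from h import *
c=cam('wrist');im=robot.capture('wrist');np.save('w1',im);save('w1',im)
s=robot.get_state();R=s['orientation'];print(s['t'],s['ee_pos'],np.degrees(np.arctan2(R[1][0],R[0][0])))
E
```

```text
t: 1.1
ee_pos: [0.6501, -0.2925, 0.2307]
orientation: [[0.908, 0.419, -0.001], [0.419, -0.908, 0.001], [-0.0, -0.001, -1.0]]
contact_force: [-0.5, -1.5, 0.3]
grip_width: 0.0855
t: 2.18
ee_pos: [0.6484, -0.2944, 0.2086]
orientation: [[-0.2, 0.98, -0.001], [0.98, 0.2, 0.001], [0.001, -0.001, -1.0]]
contact_force: [-0.9, -0.1, 1.1]
grip_width: 0.0852
2.2333 [ 0.64849068 -0.29442756  0.20891047] 101.48749066051289
```

View pics/w1.png

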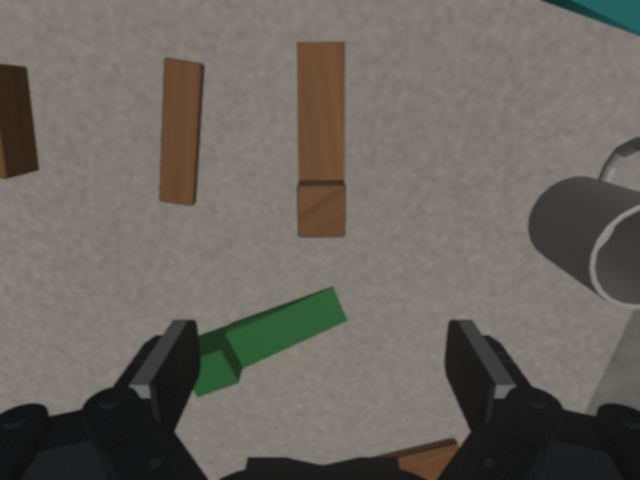

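The wrist view shows the wedge upright in the picture: block top at columns 298–346, rows 185–236, tip edge at row 42. It's aligned with the fingers.

```bash
python3 - <<'E'
from h import *
c=cam('wrist')
B=ray(c,[(298,186),(345,186),(345.5,236.5),(298.5,236.5)],.045);T=ray(c,[(297,42),(345,42)],.002)
print(B.round(4),np.linalg.norm(B[0]-B[1]),np.linalg.norm(B[1]-B[2]))
b=B.mean(0);d=T.mean(0)-b;print(b,np.hypot(*d[:2]),np.degrees(np.arctan2(d[1],d[0])))
s=robot.get_state();R=np.array(s['orientation']);print(R.T@(np.r_[b[:2],.010]-s['ee_pos']))
E
```

```text
[[ 0.6284 -0.2791  0.045 ]
 [ 0.6619 -0.2723  0.045 ]
 [ 0.6705 -0.3099  0.045 ]
 [ 0.6357 -0.317   0.045 ]] 0.03413246282326765 0.03857694903651958
[ 0.64912554 -0.29457608  0.045     ] 0.11971938360782075 101.69851596706226
[-0.00037396  0.00068811  0.19891   ]
```

```bash
python3 -m pendant '{"translation":[[0,0.0007,0.035],[0,0,0.035],[0,0,0.035],[0,0,0.035],[0,0,0.025],[0,0,0.015],[0,0,0.010],[0,0,0.007],[0,0,0],[0,0,0],[0,0,0]],"roll":[0,0,0,0,0,0,0,0,0,0,0]}' 1
python3 -m pendant '{"translation":[[0,0,0],[0,0,0],[0,0,0],[0,0,0],[0,0,0],[0,0,0],[0,0,0],[0,0,0],[0,0,0],[0,0,0],[0,0,0],[0,0,0]],"roll":[0,0,0,0,0,0,0,0,0,0,0,0]}' 0 70
```

```text
t: 3.15
ee_pos: [0.6505, -0.2946, 0.0141]
orientation: [[-0.203, 0.979, 0.003], [0.979, 0.203, -0.001], [-0.002, 0.002, -1.0]]
contact_force: [-0.0, 1.0, 0.4]
grip_width: 0.0853
t: 4.15
ee_pos: [0.6499, -0.2944, 0.013]
orientation: [[-0.203, 0.979, 0.001], [0.979, 0.203, -0.0], [-0.001, 0.001, -1.0]]
contact_force: [0.1, -0.6, 5.4]
grip_width: 0.0353
```

```bash
python3 -m pendant '{"translation":[[0,0,-0.015],[0,0,-0.025],[0,0,-0.03],[0,0,-0.03],[0,0,0],[0.031,-0.026,0],[0.031,-0.026,0],[0.031,-0.026,0],[0.031,-0.026,0],[0.031,-0.026,0],[0.031,-0.026,0],[0.031,-0.026,0],[0.031,-0.026,0],[0,0,0],[0,0,0],[0,0,0]],"roll":[0,7,7,7,1.2,0,0,0,0,0,0,0,0,0,0,0]}'
python3 - <<'E'
from h import *
im=robot.capture('wrist');np.save('w2',im);save('w2',im)
s=robot.get_state();R=s['orientation'];print(s['t'],s['ee_pos'],np.degrees(np.arctan2(R[1][0],R[0][0])))
E
```

```text
t: 5.48
ee_pos: [0.4903, -0.0129, 0.1129]
orientation: [[0.181, 0.984, 0.001], [0.984, -0.181, -0.001], [-0.0, 0.001, -1.0]]
contact_force: [0.5, 0.2, 0.2]
grip_width: 0.0352
5.5333 [ 0.49046405 -0.0135157   0.11263543] 79.49676016642977
```

View pics/w2.png

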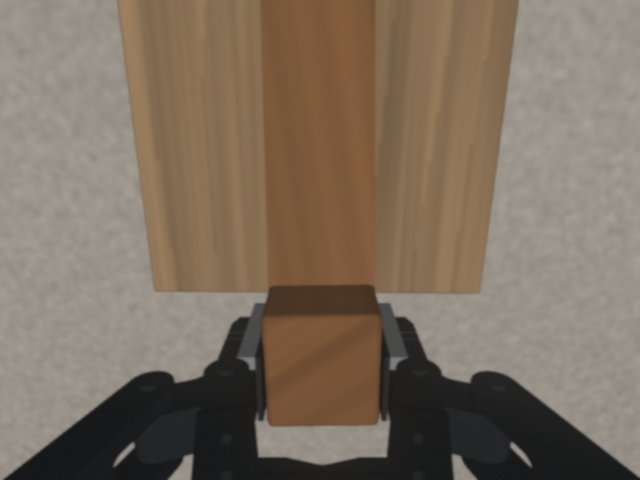

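The wedge is held straight above the apron. The board's front corners are at (154,292) and (481,293), and its long edges run up to (119,0) and (518,0).

```bash
python3 - <<'E'
from h import *
c=cam('wrist')
P=ray(c,[(154,291.5),(481,293),(119,0),(518,0)],.018);print(P.round(4),np.linalg.norm(P[0]-P[1]))
ang=lambda d:np.degrees(np.arctan2(d[1],d[0]))
print('yaw',ang(P[2]-P[0]),ang(P[3]-P[1]),ang(P[1]-P[0])+90)
y=np.radians(np.mean([ang(P[2]-P[0]),ang(P[3]-P[1]),ang(P[1]-P[0])+90]));ex=np.array([np.cos(y),np.sin(y)]);ey=np.array([-ex[1],ex[0]])
O=(P[0]+P[1])[:2]/2+.185*ex;print('origin',O,np.degrees(y))
np.save('board',np.r_[O,y])
s=robot.get_state();p=np.array(s['ee_pos']);d=p[:2]-O;print('tcp in board',d@ex,d@ey)
E
```

```text
[[ 0.3848 -0.0263  0.018 ]
 [ 0.5809 -0.064   0.018 ]
 [ 0.416   0.1288  0.018 ]
 [ 0.6098  0.0926  0.018 ]] 0.19969643383474142
yaw 78.61229532082348 79.53227922857313 79.11354320819095
origin [0.51784765 0.13647605] 79.08603925252919
tcp in board -0.15246346091672652 -0.0015103455047354823
```

```bash
python3 -m pendant '{"translation":[[0,-0.001,0.02],[0,0,0.03],[0,0,0.02],[0,0,0.007],[0,0,0],[0,0,0]],"roll":[0,0,0,0,0,0]}'
python3 -m pendant '{"translation":[[0,0,0.001],[0,0,0.001],[0,0,0.001],[0,0,0.001],[0,0,0],[0,0,0]],"roll":[0,0,0,0,0,0]}'
```

```text
t: 6.03
ee_pos: [0.4893, -0.013, 0.0355]
orientation: [[0.183, 0.983, -0.0], [0.983, -0.183, -0.0], [-0.0, -0.0, -1.0]]
contact_force: [1.2, 0.5, -0.4]
grip_width: 0.0355
t: 6.53
ee_pos: [0.489, -0.0123, 0.0315]
orientation: [[0.182, 0.983, 0.0], [0.983, -0.182, -0.0], [0.0, 0.0, -1.0]]
contact_force: [0.0, 0.2, -0.4]
grip_width: 0.0347
```

```bash
python3 -m pendant '{"translation":[[0,0,0.0005],[0,0,0.0005],[0,0,0],[0,0,0]],"roll":[0,0,0,0]}'
python3 -m pendant '{"translation":[[0,0,0.0005],[0,0,0.0005],[0,0,0],[0,0,0]],"roll":[0,0,0,0]}'
```

```text
t: 6.87
ee_pos: [0.489, -0.0124, 0.0308]
orientation: [[0.181, 0.983, 0.0], [0.983, -0.181, -0.0], [-0.0, 0.0, -1.0]]
contact_force: [-2.3, -0.2, 7.4]
grip_width: 0.0353
t: 7.2
ee_pos: [0.489, -0.0124, 0.0308]
orientation: [[0.181, 0.983, 0.001], [0.983, -0.181, -0.001], [-0.001, 0.001, -1.0]]
contact_force: [-6.7, 0.9, 21.5]
grip_width: 0.0352
```

```bash
python3 -m pendant '{"translation":[[0,0,-0.0008],[0.004,0,0],[0.005,0,0],[0.005,0,0],[0.005,0,0],[0.005,0,0],[0.005,0,0],[0.005,0,0],[0.004,0,0],[0.002,0,0],[0,0,0],[0,0,0],[0,0,0]],"roll":[0,0.4,0,0,0,0,0,0,0,0,0,0,0]}'
python3 - <<'E'
from h import *
im=robot.capture('scene');np.save('s2',im)
b=np.load('board');s=robot.get_state();e=np.array([np.cos(b[2]),np.sin(b[2])]);d=np.array(s['ee_pos'])[:2]-b[:2];print('tip x',d@e+.12,'y',d@[-e[1],e[0]],s['contact_force'])
save('s2',cv2.resize(im[150:390,260:580],(800,600),interpolation=cv2.INTER_CUBIC))
E
```

```text
t: 8.28
ee_pos: [0.4973, 0.0263, 0.0309]
orientation: [[0.189, 0.982, 0.002], [0.982, -0.189, -0.001], [-0.001, 0.002, -1.0]]
contact_force: [0.5, -3.1, 9.1]
grip_width: 0.0355Traceback (most recent call last):
  File "<stdin>", line 3, in <module>
    fid = stack.enter_context(open(os.fspath(file), "rb"))
                              ~~~~^^^^^^^^^^^^^^^^^^^^^^^
FileNotFoundError: [Errno 2] No such file or directory: 'board'
```

```bash
cat >> h.py <<'E'
def where():
    b=np.load('board.npy');s=robot.get_state();e=np.array([np.cos(b[2]),np.sin(b[2])]);d=np.array(s['ee_pos'])[:2]-b[:2]
    print('tip x',d@e+.12,'y',d@[-e[1],e[0]],'push',-np.array(s['contact_force'])[:2]@e,'fz',s['contact_force'][2],'t',s['t'])
E
python3 - <<'E'
from h import *
where(); im=robot.capture('scene');np.save('s2',im)
save('s2',cv2.resize(im[150:390,260:580],(800,600),interpolation=cv2.INTER_CUBIC))
E
```

```text
tip x 0.007959546984735763 y -0.0006627689739535508 push 2.7533608457785492 fz 8.074357914212733 t 8.3333
```

View pics/s2.png

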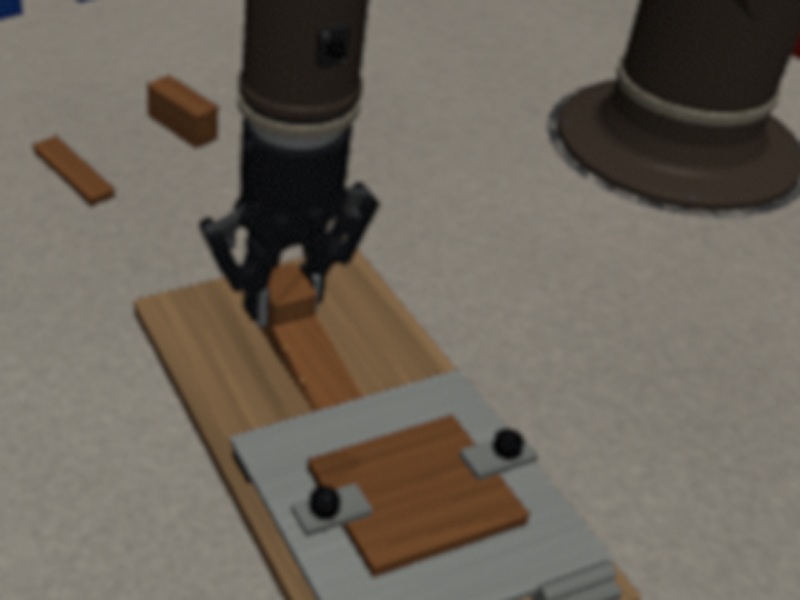

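The wedge tip is under the middle of the plate's edge, at about (335,405). The plate is still down and the offcuts are untouched.

```bash
python3 - <<'E'
from h import *
im=robot.capture('wrist');np.save('w3',im)
E
python3 -m pendant '{"translation":[[0.002,0,0],[0.002,0,0],[0.002,0,0],[0,0,0],[0,0,0],[0,0,0]],"roll":[0,0,0,0,0,0]}'>/dev/null; python3 -c 'from h import *;where()'
python3 -m pendant '{"translation":[[0.002,0,0],[0,0,0],[0,0,0]],"roll":[0,0,0]}'>/dev/null; python3 -c 'from h import *;where()'
python3 -m pendant '{"translation":[[0.002,0,0],[0,0,0],[0,0,0]],"roll":[0,0,0]}'>/dev/null; python3 -c 'from h import *;where()'
python3 -m pendant '{"translation":[[0.002,0,0],[0,0,0],[0,0,0]],"roll":[0,0,0]}'>/dev/null; python3 -c 'from h import *;where()'
python3 -m pendant '{"translation":[[0.002,0,0],[0,0,0],[0,0,0]],"roll":[0,0,0]}'>/dev/null; python3 -c 'from h import *;where()'
python3 - <<'E'
from h import *
im=robot.capture('wrist');np.save('w4',im);save('w34',np.hstack([cv2.resize(np.load('w3.npy'),(400,300)),cv2.resize(im,(400,300))]))
E
```

```text
tip x 0.013543064477771538 y -0.0006934597963404107 push 4.173493847006878 fz 9.151623660783578 t 8.9333
tip x 0.015054222902819422 y -0.0006829271859043716 push 5.384863266345992 fz 10.181296250017018 t 9.1833
tip x 0.01575502408900631 y -0.0006275057552087224 push 8.782195497354158 fz 12.086568569839768 t 9.4333
tip x 0.017232679336505227 y -0.0006164621976810537 push 10.414944292259559 fz 12.127744278575129 t 9.6833
tip x 0.01912155262237665 y -0.0006495204226522437 push 10.61049818148308 fz 13.079509095193565 t 9.9333
```

View pics/w34.png

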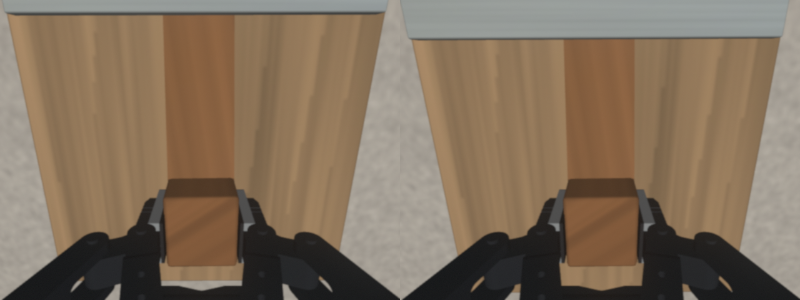

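Contact came at tip x ≈ 15 mm: the push rose from 4 to 10 N. Both wrist views show the wedge centred, with the plate edge at row 12 in the first and row 38 in the second. I'll go 9 mm further, to tip ≈ 28 mm.

```bash
python3 -m pendant '{"translation":[[0.0015,0,0],[0.0015,0,0],[0.0015,0,0],[0,0,0],[0,0,0],[0,0,0]],"roll":[0,0,0,0,0,0]}'>/dev/null; python3 -c 'from h import *;where()'
python3 -m pendant '{"translation":[[0.0015,0,0],[0.0015,0,0],[0.0015,0,0],[0,0,0],[0,0,0],[0,0,0],[0,0,0]],"roll":[0,0,0,0,0,0,0]}'; python3 - <<'E'
from h import *
where()
im=robot.capture('wrist');np.save('w5',im)
s=robot.capture('scene');np.save('s3',s)
# plate edge heights via width of the plate's free edge: rows of edge / corner columns in w3,w4,w5
a=[np.load(f'w{i}.npy') for i in (3,4,5)]
st=np.vstack([cv2.resize(x[0:130],(800,163)) for x in a]); save('w345',st)
f=lambda n:np.float32(cv2.cvtColor(np.load(n),cv2.COLOR_RGB2GRAY))
A,B=f('s2.npy'),f('s3.npy')
for n,(x0,y0,x1,y1) in {'clampL':(375,335,405,365),'clampR':(450,315,475,340),'static board near hinge':(420,395,500,430)}.items():
    print(n,cv2.phaseCorrelate(A[y0:y1,x0:x1],B[y0:y1,x0:x1]))
E
```

```text
tip x 0.023665925899213472 y -0.0006988901871730034 push 10.602544006004251 fz 12.41144565590692 t 10.4833
t: 11.07
ee_pos: [0.5011, 0.0462, 0.0308]
orientation: [[0.192, 0.981, 0.0], [0.981, -0.192, -0.004], [-0.004, 0.001, -1.0]]
contact_force: [-2.4, -10.5, 12.6]
grip_width: 0.0354
tip x 0.028153393739597632 y -0.0006838681473754459 push 10.805226004200561 fz 12.586029524748252 t 11.0667
clampL ((0.39690534483526996, -0.10490080136958646), 1.0262164953019883)
clampR ((0.7145823741927888, 0.13049355853217115), 1.0141181560516357)
static board near hinge ((0.014253099401130953, 0.015589565502981628), 0.9968378325303395)
```

View pics/w345.png

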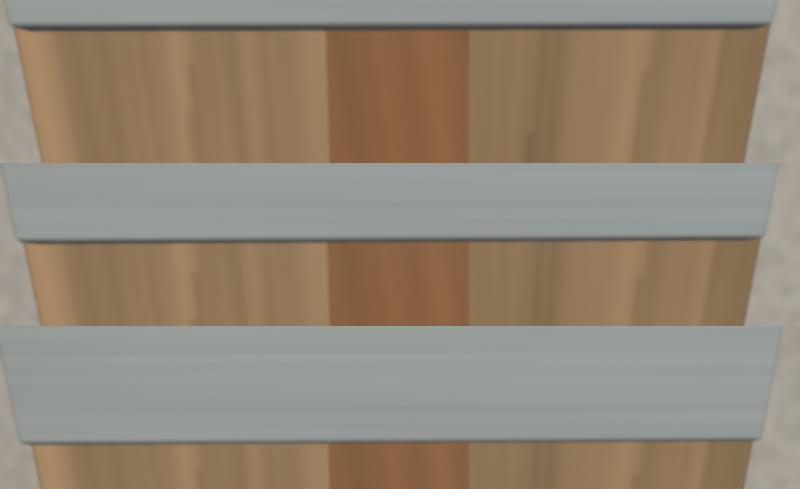

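The three strips show the plate edge, centred on the wedge, getting nearer as I pushed. As a cross-check on the lift I'll use the edge's apparent length (180 mm).

```bash
python3 - <<'E'
from h import *
c=cam('wrist');K,R,t=c;o=-R.T@t
for n in (3,4,5):
    g=cv2.GaussianBlur(cv2.cvtColor(np.load(f'w{n}.npy'),cv2.COLOR_RGB2LAB),(3,3),0).astype(float)
    L=g[...,0]; col=np.mean(L[:130,120:240],1); e=int(np.argmin(np.diff(col[5:]))+5) # dark edge onset
    w=[]
    for r in range(max(e-12,1),e-3):
        d=np.abs(np.gradient(g[r,:,2])); l=np.argmax(d[1:40])+1; q=np.argmax(d[590:639])+590; w.append((r,l,q))
    w=np.array(w); W=np.polyval(np.polyfit(w[:,0],w[:,2]-w[:,1],1),e)
    ctr=(320,e); depth=K[0,0]*.18/W; d=np.linalg.inv(K)@[320,e,1]; X=R.T@(d*depth-t)
    print(n,'row',e,'W',W.round(1),'top edge z',X[2].round(4))
where();print(np.abs(robot.get_state()['qd']).max())
E
```

```text
3 row 19 W 610.8 top edge z 0.0337
4 row 60 W 599.3 top edge z 0.0349
5 row 91 W 594.0 top edge z 0.0367
tip x 0.02815103347908665 y -0.0006910034887154734 push 10.861534522002888 fz 12.151778009216878 t 11.1667
0.0022514458805382746
```

```bash
python3 -m pendant '{"translation":[[0,0,0],[0,0,0],[0,0,0],[0,0,0],[0,0,0],[0,0,0]],"roll":[0,0,0,0,0,0]}'; python3 -c 'from h import *;where();print(robot.finish_job())'
```

```text
t: 11.67
ee_pos: [0.5012, 0.0462, 0.0309]
orientation: [[0.191, 0.981, 0.0], [0.981, -0.191, -0.004], [-0.004, 0.001, -1.0]]
contact_force: [-2.5, -10.6, 13.0]
grip_width: 0.0352
tip x 0.02818256745920683 y -0.0007006665007181188 push 10.856309404481367 fz 12.961507214605627 t 11.6667
the job is handed in; nothing more can be done
None
```

I took the wedge by its grip block, laid it flat on the board and pushed it in under the middle of the plate's free edge. I handed the job in at about 11.7 s with the wedge still held and pressed in place. No verdict was reported.

What the last checks showed:
- **Wedge position:** the tip is at board x ≈ 28 mm, about 38 mm past the edge. It is 0.7 mm off the middle and within about 0.5° of straight. These figures come from the arm's measured pose, assuming no slip in the grip.
- **Plate gap:** about 2.5 mm going by travel since contact, and about 3.0 mm going by the edge's apparent length in the wrist picture. They differ by 0.5 mm, and both lie within the 1–5 mm that is judged.
- **Forces:** the push holds at 10.9 N, with about 13 N at the wrist pressing the wedge down. The grip is set to 70 N, and the arm was still.
- **Not checked directly:** I did not measure contact with the plate. By geometry the gripper stays clear of it. In the last scene picture I viewed, taken before the final push, the offcuts looked untouched.

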